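# Latch the half-built drawer insert and hold the square in its corner

### The arm

A 6-joint arm with a two-finger parallel gripper is mounted at the origin on a cart in front of the work surface, level with it; the furniture and walls round the work are solid. World frame = base frame: x ahead of the robot, y to its left, z up, the work surface at z = 0. Lengths are in m, angles in degrees, forces in N, time in s.
With the tool pointing down it reaches from about 0.4 to 0.825 m from the base axis. Payload 7 kg.
Tool frame: the origin (TCP) lies between the finger pads; the fingertips stand 14 mm ahead of it and the grasp point (between the pads) lies 5 mm behind it; z points along the fingers, y is the line along which they close (so a half turn about z gives the same grasp; the last joint's range is limited). The gripper opens to 88 mm and grips with 3 to 60 N. Pads are 19 mm wide; open, the fingers measure 130 mm over their backs; the gripper's body (78 mm by 193 mm) begins 47 mm behind the grasp point.
Start: joints at [82.855, 20.546, 0.682, 0, -70.136, -16.507], TCP at [0.271, 0.618, 0.241] pointing down, gripper open.
Joint ranges: [-176.03, 176.03], [-82.01, 121.73], [-58.28, 71.71], [-173.87, 95.51], [-174.79, -0.11], [-173.66, 173.66]. Speed limits (degrees/s): [136.94, 136.94, 172.46, 180, 180, 180].

### API

Orientations are given as [roll, pitch, yaw] about the fixed x, y, z axes, in that order (R = Rz(yaw) Ry(pitch) Rx(roll)).
In Python, from plant import status, cams, job gives the robot as it stands. The module is installed in compiled form; this text tells all that it offers.
- The arm moves only by the tool step_arm, never from a script. Its arguments are lists of equal length, an entry for each row: "xyz": the shift along the tool's x, y, z each as a share of 20 cm, from -1 to 1, a list of three; "yaw": the turn about the tool's z as a share of 360 degrees, from -1 to 1; "claw": the closure, from -1 (fully open) to 1 (shut). A call has 1 to 20 rows; each row is the pose to reach, as a shift and turn from the pose commanded when the call began, along the tool's axes at that moment, turning the shorter way round; what a row does not reach only later rows make up. A row lasts 1/12 s, in which the tool goes at most 41.7 mm and 7.16 degrees, less where a joint would pass 70% of its speed; a pose out of reach is approached as far as the arm can. A call with a number of a shift or a turn outside -1 to 1 is refused whole. A call with a gripper value outside its range is refused whole. The fingers move at their own pace and stop on an object; "grip_force" is the grip in N (left out, the last holds). Time passes only in rows, so rows that repeat a pose let the fingers close. It gives the time, the measured TCP pose, the force, the opening and the grip force at its end, in the units of the state.
- status.get_state(): the state, without advancing time (a new reading comes with each control period).
- cams.capture(name): name is "scene" or "top"; returns (picture, depth): 420x560x3 uint8, blue, green, red; 420x560 float32, m along the optical axis (not along the pixel's ray), 0 where there is no reading.
- cams.calibration(name): a dict with "mtx" (3x3 intrinsics, pixels), "camera_from_world" (4x4, takes a point from world to camera coordinates). Camera axes: x right, y down, z forward; pixel columns grow to the right and rows downward; lengths in m; the calibration is good to about 2 mm. A picture is of the moment at which its call begins. calibration takes no time and is no camera call.
- job.close_job(): hands the job in; it is judged then, once.
The state is a dict: "time_s": time; "joints": joint angles; "qd": joint speeds; "joint_torque": joint torques, N m; "tcp_pos": TCP position; "eef_rot": TCP orientation; "contact_force": force on the tool from outside, world axes, zero at the start; "moment": the same for the moment, N m; "gripper_width": finger opening in m; "gripper_force": force on a finger pad.
Only numpy, scipy, OpenCV 4.12 (cv2) and the standard library are available. Lean on these libraries where they do the work, as an engineer would, in place of code of your own. Each camera call takes 0.05 s, during which the arm holds its last target. There are 200 camera calls.

### The job

A wooden drawer insert is being assembled: first swing the steel latch on its side wall shut, so that it rests in its catch. Then take the assembly square by its wooden grip and press it, flat and on or just above the insert's bottom, into the inside corner until its two outer faces touch both walls; finish while still holding it there with a steady, moderate push against both walls (do not let go or put it down). Leave the salt pot and the small food tin where they are.

Things in the scene. Friction and masses are not known exactly. Their poses are not given: they have to be found in the camera images.
- drawer_insert: Half-built drawer insert, fixed to the worktop: a 9 mm plywood bottom (143 x 153 mm) with two pale wooden walls, 18 mm thick, rising 38 mm above the bottom (wall tops 47 mm above the worktop); its other two edges are open. Origin at the inside corner of the walls, at worktop height. +x points from the corner into the back wall, +y into the side wall, z up.
- side_wall: Side wall of the insert (same frame as drawer_insert): its inner face is the plane y = 0, from x = 0 to x = -125 mm; thickness to y = +18 mm. The latch is pivoted on its top.
- back_wall: Back wall of the insert (same frame as drawer_insert): its inner face is the plane x = 0, from y = 0 to y = -135 mm (its end runs on to y = +18 mm); thickness to x = +18 mm. The catch, a C of sheet steel 10 mm high, open towards +y, stands on its top at x = 9, y = 9 mm.
- inside_corner (a point): Inside corner of the two walls at the top face of the bottom (9 mm above the worktop); axes as drawer_insert. The square is home when its heel is here and its axes are parallel to these.
- latch (a joint): Angle of the flat steel latch arm (76 mm long, 11 mm wide, lying 2.5 to 6.5 mm above the wall tops) about its upright pin. 0 = closed: the arm lies along the insert's +x with its end in the catch, against its stop. It grows to 1.7 as the arm swings outward, anticlockwise from above, away from the walls. Stays where left (friction, about 0.6 N at the knob).
- latch_hinge (a point): Axis of the latch, on the side wall's top (47 mm above the worktop), 66 mm from the inside corner along the insert's -x and 9 mm along +y.
- latch_knob (a point): Middle of the latch's upright dark knob, 12 mm diameter, from 53 to 77 mm above the worktop (this point 67 mm above it), 48 mm from the hinge axis along the arm.
- square: Loose assembly square, about 0.3 kg: an aluminium L, legs 14 mm wide and 28 mm high, joined by a diagonal brace 20 mm high that carries an upright wooden grip. Origin under the grip's centre, at the underside; z up. Its outer faces lie at x = +46 mm (long leg, from y = +46 to -69 mm) and y = +46 mm (short leg, from x = +46 to -54 mm). These two faces go against the back wall and the side wall.
- square_heel (a point): Outer corner (heel) of the square at the underside, at (+46, +46, 0) mm from the square's origin, axes as the square. The insert's varnished walls and bottom are slippery (friction about 0.3), but rubbing on the bottom or along one wall can still feel like a little push from the other wall; a push of 6 to 12 N into each wall is plenty.
- square_grip (a point): Point on the axis of the square's wooden grip, 60 mm above the underside. The grip reaches from the brace to 84 mm above the underside; it measures 24 mm along the direction from its axis to the heel (the diagonal x = y of the square) and 36 mm across that.
- salt_pot: Salt pot with a wooden lid, 77 mm wide, 100 mm tall; origin under its centre. Leave alone.
- tin_small: Small food tin, 57 mm wide, 72 mm tall; origin under its centre. Leave alone.

How it is judged:
By the outcome, as a careful person would: the job done as asked, in the order asked, and still so for the second after the job is handed in, while the arm keeps its last pose, push and grip.
It also fails if it takes over 61 s, if anything falls off the work surface, if the arm or the gripper's body presses on something with over 40 N, if the wrist force passes 120 N, or if a joint passes its speed limit or range.

## Working session

There is one attempt and no reset: what is moved stays moved. The work goes in short steps, Python scripts to look and compute and a tool call to move; the robot and the scene stay as the last step left them, time stands still between calls to the robot, and variables do not carry over. Pictures are saved under pics/ and viewed, at most 10 in all, crops included, and the job is handed in when it is done.

Besides the shell and the picture viewer there is one more tool, called after "Request:" as name(argument=value, ...) on one line, values as JSON. step_arm: Moves the arm, as the interface text tells. Shift numbers are shares of 20 cm and turn numbers shares of 360 degrees, none past 1 either way. Its arguments: {"type":"object","properties":{"xyz":{"type":"array"},"yaw":{"type":"array"},"claw":{"type":"array"},"grip_force":{"type":"number"}},"required":["xyz","yaw","claw"]}

```bash
mkdir -p pics
python3 - <<'E'
from plant import status,cams
import cv2,numpy as np
s=status.get_state();print(s)
for n in("scene","top"):
    im,d=cams.capture(n);cv2.imwrite(f"pics/{n}0.png",im);np.savez(f"{n}0.npz",im=im,d=d)
    c=cams.calibration(n);print(n,np.array(c["mtx"]).round(1).tolist(),np.array(c["camera_from_world"]).round(3).tolist())
E
```

```text
{'time_s': 0.0, 'joints': array([ 8.28538651e+01,  2.05909879e+01,  6.33926790e-01, -2.01872250e-02,
       -7.01342435e+01, -1.65070735e+01]), 'qd': array([-0.04672169,  0.00532594,  0.0233763 , -0.07384961, -0.04946505,
        0.05786375]), 'joint_torque': array([ 4.37069320e-04, -5.82709622e+01,  2.93066704e+01,  6.99735850e+00,
        7.29675448e-03, -1.51614631e-04]), 'tcp_pos': array([0.27064472, 0.61786759, 0.23962865]), 'eef_rot': array([ 1.79907066e+02, -7.75013733e-03, -2.36600772e+01]), 'contact_force': array([-0.85942938,  1.01275894,  0.05982845]), 'moment': array([-0.0186064 , -0.03891306, -0.05625243]), 'gripper_force': 0.0, 'gripper_width': 0.08735031104849221}
scene [[381.4, 0.0, 278.8], [0.0, 381.4, 207.2], [0.0, 0.0, 1.0]] [[0.61, -0.792, -0.025, -0.115], [-0.397, -0.278, -0.875, 0.386], [0.686, 0.543, -0.484, 0.33], [0.0, 0.0, 0.0, 1.0]]
top [[446.2, 0.0, 275.0], [0.0, 446.2, 210.4], [0.0, 0.0, 1.0]] [[-0.006, -1.0, -0.004, 0.3], [-0.983, 0.006, -0.184, 0.593], [0.184, 0.003, -0.983, 0.937], [0.0, 0.0, 0.0, 1.0]]
```

View pics/top0.png

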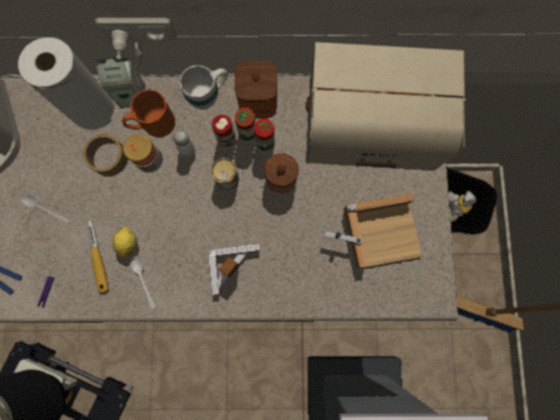

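View pics/scene0.png

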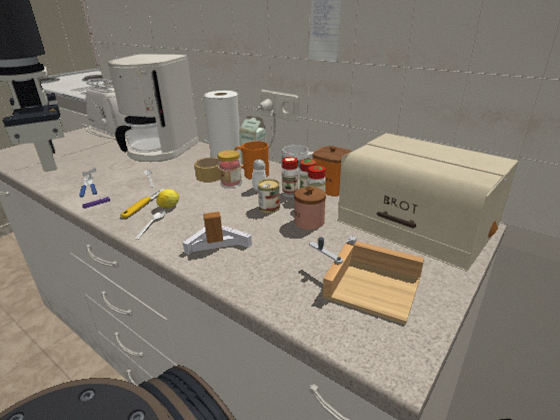

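The top view shows the insert at about (385,232), with its corner near (352,208). The open latch points left, knob near (338,236). The square is at (232,265) with its grip near (232,266), and the scene view agrees. I'll zoom in next.

```bash
cat > h.py <<'E'
import numpy as np,cv2
from plant import status,cams
def ray(n,uv,z):
    c=cams.calibration(n);K=np.array(c["mtx"]);T=np.array(c["camera_from_world"])
    R=T[:3,:3];o=-R.T@T[:3,3]
    d=R.T@np.linalg.inv(K)@np.array([uv[0],uv[1],1.])
    return (o+d*(z-o[2])/d[2])
def proj(n,p):
    c=cams.calibration(n);K=np.array(c["mtx"]);T=np.array(c["camera_from_world"])
    q=K@(T[:3,:3]@np.array(p)+T[:3,3]);return q[:2]/q[2]
E
python3 - <<'E'
import cv2,numpy as np
im=np.load("top0.npz")["im"]
a=cv2.resize(im[190:280,315:430],None,fx=5,fy=5,interpolation=cv2.INTER_CUBIC)
b=cv2.resize(im[235:305,195:275],None,fx=6,fy=6,interpolation=cv2.INTER_CUBIC)
cv2.imwrite("pics/a.png",a);cv2.imwrite("pics/b.png",b)
E
```

```text
(no output)
```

View pics/a.png

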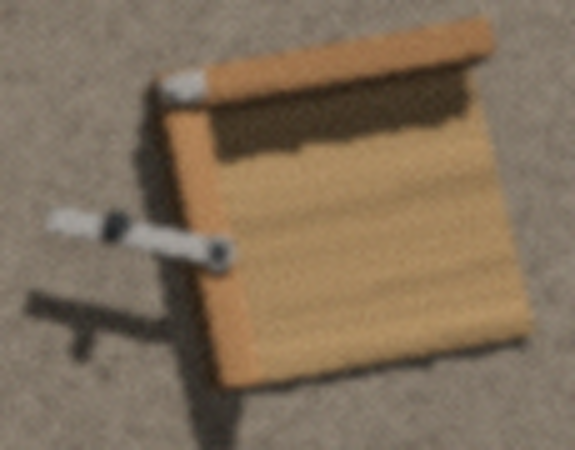

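View pics/b.png

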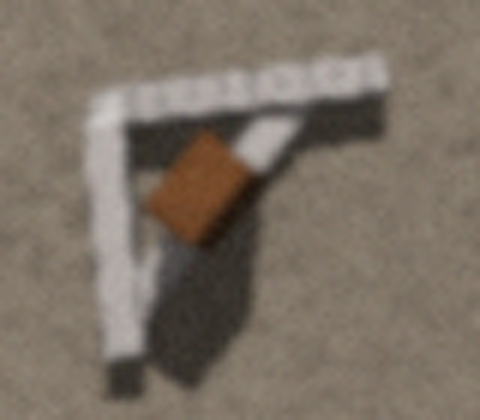

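Crop a shows the inside corner at about (212,103), the hinge at (218,252) and the knob at (115,225). Crop b shows the heel at about (88,95), leg ends at (387,57) and (105,357), and grip corners from (148,205) to (253,180). Next I turn these into positions.

Run:
```python
from h import *
A=lambda u,v,z:ray("top",(315+(u+.5)/5-.5,190+(v+.5)/5-.5),z)[:2]
B=lambda u,v,z:ray("top",(195+(u+.5)/6-.5,235+(v+.5)/6-.5),z)[:2]
deg=np.degrees
def ang(p,q): d=q-p;return deg(np.arctan2(d[1],d[0]))
ic=A(212,103,.047);print("inner corner",ic)
print("back inner dir(-y)+90",ang(ic,A(493,57,.047))+90,"outer",ang(A(160,78,.047),A(487,17,.047))+90)
print("side outer +x",ang(A(222,388,.047),A(163,90,.047)),"inner",ang(A(253,382,.047),ic), "bottom edge", ang(A(222,388,.047),A(253,382,.047))+90,'thick',np.linalg.norm(A(222,388,.047)-A(253,382,.047)))
print("hinge",A(218,252,.0535),"knob",A(115,222,.077),"end",A(52,218,.0535))
im=np.load("top0.npz")["im"];hsv=cv2.cvtColor(im,cv2.COLOR_BGR2HSV)
# square
sub=hsv[235:305,195:275].astype(int)
m=((sub[...,1]>120)&(sub[...,0]<20)&(sub[...,2]>60)).astype(np.uint8)
n,l,st,ce=cv2.connectedComponentsWithStats(m);i=1+np.argmax(st[1:,4]);
r=cv2.minAreaRect(cv2.findContours((l==i).astype(np.uint8),0,1)[0][0]);bx=cv2.boxPoints(r)+[195,235]
P=np.array([ray("top",p,.084)[:2] for p in bx]);print("grip c",ray("top",ce[i]+[195,235],.084),st[i],P.round(4).tolist(),[(np.linalg.norm(P[k]-P[k-1]).round(4),ang(P[k-1],P[k]).round(1)) for k in range(4)])
h=B(88,95,.028);e1=B(387,57,.028);e2=B(105,357,.028)
print("heel",h,"yaw long",ang(h,e1)+90,np.linalg.norm(e1-h),"yaw short",ang(e2,h),np.linalg.norm(e2-h))
# depth check
d=np.load("top0.npz")["d"]
print("depth",[round(float(d[int(v),int(u)]),4) for u,v in[(228,266),(338,235),(387,207),(385,240)]])
c=cams.calibration("top");T=np.array(c["camera_from_world"]);K=np.array(c["mtx"])
for lab,(u0,u1,v0,v1),zl in(("wall",(335,425,190,275),(.04,.052)),("knob",(325,350,225,245),(.066,.085)),("griptop",(210,250,250,285),(.075,.095))):
    V,U=np.mgrid[v0:v1,u0:u1];dd=d[v0:v1,u0:u1];q=np.linalg.inv(K)@np.stack([U.ravel()*dd.ravel(),V.ravel()*dd.ravel(),dd.ravel()])
    w=(T[:3,:3].T@(q-T[:3,3:4])).T;w=w[(w[:,2]>zl[0])&(w[:,2]<zl[1])&(dd.ravel()>0)];print(lab,len(w),w.mean(0) if len(w) else 0)
```

```text
inner corner [0.5953543  0.11269547]
back inner dir(-y)+90 9.044805761381681 outer 10.348217759496848
side outer +x 9.019823464986857 inner 5.987067650698522 bottom edge 10.489383934023962 thick 0.013914668288337078
hinge [0.52741782 0.11387709] knob [0.53789686 0.16200275] end [0.54294804 0.18650998]
grip c [0.47067686 0.39704145 0.084     ] [ 25  22  17  19 178] [[0.4651, 0.4171], [0.492, 0.3959], [0.4768, 0.3768], [0.4501, 0.3981]] [(np.float64(0.0242), np.float64(51.7)), (np.float64(0.0342), np.float64(-38.4)), (np.float64(0.0243), np.float64(-128.5)), (np.float64(0.0341), np.float64(141.4))]
heel [0.50891638 0.445248  ] yaw long 6.9223156081588115 0.11303581483257932 yaw short 4.934102584977868 0.09704638592375879
depth [0.9438, 0.9632, 1.0307, 1.027]
wall 966 [0.57421521 0.08527139 0.0469984 ]
knob 26 [0.53654985 0.162524   0.07647236]
griptop 197 [0.46992105 0.39823351 0.08361174]
```

```bash
cat >> h.py <<'E'
def plan(pts,n=1):
    """shares for world (x,y,z,yaw) targets from present pose"""
    s=status.get_state();p=s["tcp_pos"];r=s["eef_rot"];a=np.radians(r[2])
    X=np.array([np.cos(a),np.sin(a),0]);Y=np.array([np.sin(a),-np.cos(a),0])
    print("now",p.round(4),r.round(2),s["contact_force"].round(2),s["gripper_width"].round(4),round(s["time_s"],2))
    for t in pts:
        d=np.array(t[:3])-p;w=(t[3]-r[2]+180)%360-180
        # tool z is down: positive tool yaw lowers world yaw
        print([round(float(v),4) for v in (d@X/.2,d@Y/.2,-d[2]/.2)],"yaw",round(-w/360,4))
E
python3 -c "
from h import *
plan([(.5375,.1622,.16,78)])"
```

```text
Traceback (most recent call last):
  File "h.py", line 15, in plan
    print("now",p.round(4),r.round(2),s["contact_force"].round(2),s["gripper_width"].round(4),round(s["time_s"],2))
                                                                  ^^^^^^^^^^^^^^^^^^^^^^^^
AttributeError: 'float' object has no attribute 'round'
```

```bash
sed -i 's/s\["gripper_width"\].round(4)/round(s["gripper_width"],4)/' h.py; python3 -c "
from h import *
plan([(.5375,.1622,.16,78)])"
```

```text
now [0.2707 0.6179 0.2397] [ 1.7992e+02 -1.0000e-02 -2.3660e+01] [ 0.71 -0.22  0.66] 0.0873 0.1
[2.1364, 1.5516, 0.3986] yaw -0.2824
```

Request:
step_arm(xyz=[[0.7,0.5,0.1],[0.7,0.5,0.1],[0.7,0.5,0.1],[0.7,0.5,0.1],[0.7,0.5,0.1],[0.7,0.5,0.1]], yaw=[0,0,0,0,0,0], claw=[-1,-1,-1,-1,-1,-1])

```text
time_s: 0.6
tcp_pos: [0.36, 0.4678, 0.2203]
eef_rot: [179.9, 0.0, -23.8]
contact_force: [-0.1, 0.5, -0.1]
gripper_width: 0.0875
gripper_force: 0.0
```

Request:
step_arm(xyz=[[0.7,0.5,0.1],[0.7,0.5,0.1],[0.7,0.5,0.1],[0.7,0.5,0.1],[0.7,0.5,0.1],[0.7,0.5,0.1]], yaw=[0,0,0,0,0,0], claw=[-1,-1,-1,-1,-1,-1])

```text
time_s: 1.1
tcp_pos: [0.4478, 0.3211, 0.2002]
eef_rot: [179.9, 0.0, -23.8]
contact_force: [0.0, 0.2, 0.4]
gripper_width: 0.0877
gripper_force: 0.0
```

Request:
step_arm(xyz=[[0,0,0],[0,0,0]], yaw=[-0.04,-0.04], claw=[-1,-1])

```text
time_s: 1.27
tcp_pos: [0.447, 0.3239, 0.2006]
eef_rot: [-180.0, -0.0, -9.0]
contact_force: [-0.6, 1.0, 0.1]
gripper_width: 0.0876
gripper_force: 0.0
```

```bash
python3 -c "
from h import *
plan([(.5375,.1622,.16,78)])"
```

```text
now [0.447  0.3239 0.2006] [-1.7998e+02 -1.0000e-02 -9.0200e+00] [-0.63  1.03  0.15] 0.0876 1.27
[0.5735, 0.7275, 0.2032] yaw -0.2417
```

Request:
step_arm(xyz=[[0.57,0.73,0.2],[0.57,0.73,0.2],[0.57,0.73,0.2],[0.57,0.73,0.2],[0.57,0.73,0.2],[0.57,0.73,0.2],[0.57,0.73,0.2],[0.57,0.73,0.2],[0.57,0.73,0.2],[0.57,0.73,0.2],[0.57,0.73,0.2],[0.57,0.73,0.2],[0.57,0.73,0.2],[0.57,0.73,0.2]], yaw=[-0.242,-0.242,-0.242,-0.242,-0.242,-0.242,-0.242,-0.242,-0.242,-0.242,-0.242,-0.242,-0.242,-0.242], claw=[-1,-1,-1,-1,-1,-1,-1,-1,-1,-1,-1,-1,-1,-1])

```text
time_s: 2.43
tcp_pos: [0.536, 0.1619, 0.1606]
eef_rot: [180.0, -0.0, 78.0]
contact_force: [0.5, 0.3, -0.4]
gripper_width: 0.0876
gripper_force: 0.0
```

```bash
python3 -c "
from h import *
plan([(.5375,.1622,.074,78)])
im,d=cams.capture('scene');cv2.imwrite('pics/s1.png',cv2.resize(im[180:330,260:460],None,fx=4,fy=4))"
```

```text
now [0.536  0.1619 0.1606] [ 1.7999e+02 -1.0000e-02  7.8050e+01] [ 0.47  0.26 -0.44] 0.0876 2.43
[0.0031, 0.0069, 0.4328] yaw 0.0001
```

View pics/s1.png

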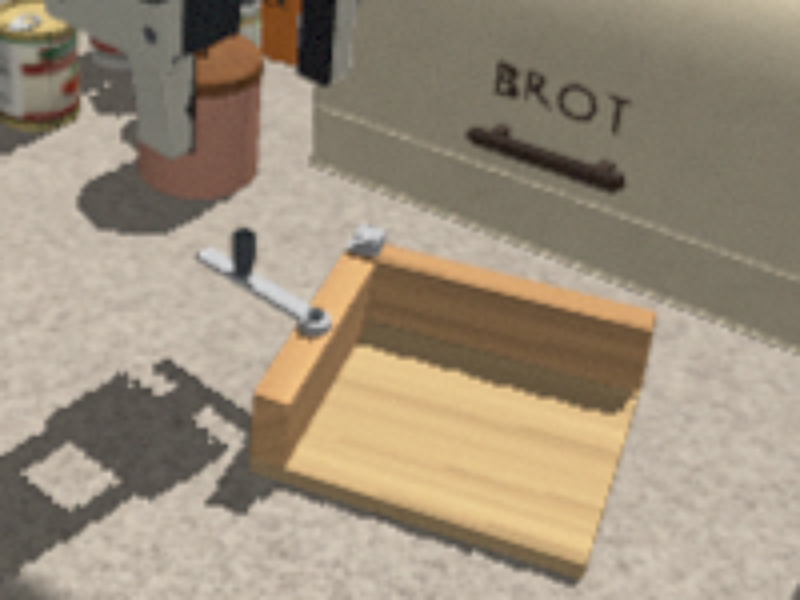

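The scene crop shows the fingers straddling the knob, whose top is near (243,235), with the hinge at (315,318) and the inside corner at (375,262). I'll cross-check these before descending.

```bash
python3 -c "
from h import *
C=lambda u,v,z:ray('scene',(260+(u+.5)/4-.5,180+(v+.5)/4-.5),z)[:2].round(4)
print('knob',C(243,233,.077),'hinge',C(315,316,.055),'corner',C(376,264,.047))
print('side wall inner end',C(292,403,.047),'back wall far inner end',C(650,330,.047))"
```

```text
knob [0.538  0.1627] hinge [0.5259 0.1141] corner [0.5919 0.1161]
side wall inner end [0.4731 0.0952] back wall far inner end [ 0.618  -0.0146]
```

Request:
step_arm(xyz=[[0,0,0.2],[0,0,0.43],[0,0,0.43],[0,0,0.43]], yaw=[0,0,0,0], claw=[-1,-1,-1,-1])

```text
time_s: 2.82
tcp_pos: [0.5344, 0.1597, 0.0726]
eef_rot: [-179.8, 0.3, 77.7]
contact_force: [0.8, -0.2, 0.9]
gripper_width: 0.0874
gripper_force: 0.0
```

Request:
step_arm(xyz=[[0,0,0],[0,0,0],[0,0,0],[0,0,0],[0,0,0],[0,0,0],[0,0,0],[0,0,0],[0,0,0],[0,0,0],[0,0,0],[0,0,0]], yaw=[0,0,0,0,0,0,0,0,0,0,0,0], claw=[1,1,1,1,1,1,1,1,1,1,1,1], grip_force=6)

```text
time_s: 3.82
tcp_pos: [0.5359, 0.1602, 0.0745]
eef_rot: [-180.0, 0.0, 77.8]
contact_force: [0.2, 0.4, 0.1]
gripper_width: 0.0138
gripper_force: 0.4
```

```bash
python3 -c "
from h import *
H=np.array([.5265,.1140])
plan([(*(H+.048*np.array([np.cos(np.radians(t)),np.sin(np.radians(t))])),.0745,t) for t in (75,70,65,60,55,50,45,40,35,30,25,20,15,12,10,8)])"
```

```text
now [0.5359 0.1602 0.0745] [-1.800e+02  1.000e-02  7.779e+01] [0.18 0.44 0.07] 0.0138 3.82
[0.0041, 0.0146, -0.0] yaw 0.0078
[0.0021, 0.0355, -0.0] yaw 0.0216
[-0.0016, 0.0561, -0.0] yaw 0.0355
[-0.0071, 0.0763, -0.0] yaw 0.0494
[-0.0144, 0.0959, -0.0] yaw 0.0633
[-0.0233, 0.1148, -0.0] yaw 0.0772
[-0.0339, 0.1329, -0.0] yaw 0.0911
[-0.046, 0.15, -0.0] yaw 0.105
[-0.0595, 0.166, -0.0] yaw 0.1189
[-0.0744, 0.1807, -0.0] yaw 0.1328
[-0.0905, 0.1941, -0.0] yaw 0.1466
[-0.1077, 0.206, -0.0] yaw 0.1605
[-0.1259, 0.2164, -0.0] yaw 0.1744
[-0.1372, 0.2218, -0.0] yaw 0.1828
[-0.1449, 0.2251, -0.0] yaw 0.1883
[-0.1528, 0.2282, -0.0] yaw 0.1939
```

Request:
step_arm(xyz=[[0,0,0],[0,0,0],[0,0,0],[0,0,0]], yaw=[0,0,0,0], claw=[1,1,1,1])

```text
time_s: 4.15
tcp_pos: [0.5359, 0.1602, 0.0745]
eef_rot: [180.0, -0.0, 77.8]
contact_force: [0.6, -0.2, -1.3]
gripper_width: 0.0116
gripper_force: 6.0
```

Request:
step_arm(xyz=[[0.004,0.015,0],[0.002,0.036,0],[-0.002,0.056,0],[-0.007,0.076,0],[-0.014,0.096,0],[-0.023,0.115,0],[-0.034,0.133,0],[-0.046,0.15,0],[-0.06,0.166,0],[-0.074,0.181,0],[-0.09,0.194,0],[-0.108,0.206,0],[-0.126,0.216,0],[-0.137,0.222,0],[-0.145,0.225,0],[-0.145,0.225,0],[-0.145,0.225,0]], yaw=[0.008,0.022,0.0355,0.049,0.063,0.077,0.091,0.105,0.119,0.133,0.147,0.16,0.174,0.183,0.188,0.188,0.188], claw=[1,1,1,1,1,1,1,1,1,1,1,1,1,1,1,1,1])

```text
time_s: 5.57
tcp_pos: [0.5732, 0.123, 0.0745]
eef_rot: [-179.9, 0.0, 10.1]
contact_force: [-2.6, 3.3, 0.4]
gripper_width: 0.0109
gripper_force: 6.0
```

```bash
python3 -c "
from h import *
plan([])"
```

```text
now [0.5732 0.123  0.0745] [-1.7994e+02  3.0000e-02  1.0090e+01] [-2.65  3.32  0.38] 0.0109 5.57
```

Request:
step_arm(xyz=[[0,0.005,0],[0,0.01,0],[0,0.01,0],[0,0.01,0]], yaw=[0,0,0,0], claw=[1,1,1,1])

```text
time_s: 5.9
tcp_pos: [0.5734, 0.1223, 0.0744]
eef_rot: [-179.9, 0.0, 10.1]
contact_force: [-6.0, 11.5, 1.2]
gripper_width: 0.012
gripper_force: 6.0
```

Request:
step_arm(xyz=[[0,0.005,0],[0,0.01,0],[0,0.01,0],[0,0.01,0]], yaw=[0,0,0,0], claw=[1,1,1,1])

```text
time_s: 6.23
tcp_pos: [0.5737, 0.1204, 0.0745]
eef_rot: [-179.9, -0.0, 10.1]
contact_force: [-5.9, 11.6, 1.5]
gripper_width: 0.0165
gripper_force: 6.0
```

Request:
step_arm(xyz=[[0,-0.01,0],[0,-0.01,0],[0,-0.01,0],[0,-0.01,0],[0,-0.01,0],[0,-0.01,-0.1],[0,-0.01,-0.3],[0,-0.01,-0.5],[0,-0.01,-0.6]], yaw=[0,0,0,0,0,0,0,0,0], claw=[-1,-1,-1,-1,-1,-1,-1,-1,-1])

```text
time_s: 6.98
tcp_pos: [0.5758, 0.1205, 0.1994]
eef_rot: [-180.0, -0.3, 10.1]
contact_force: [1.1, 0.5, 1.2]
gripper_width: 0.0708
gripper_force: 0.0
```

```bash
python3 -c "
from h import *
plan([(.4705,.3973,.16,-38.5)])
im,d=cams.capture('scene');cv2.imwrite('pics/s2.png',cv2.resize(im[180:330,260:460],None,fx=4,fy=4))"
```

```text
now [0.5758 0.1205 0.1994] [-179.98   -0.3    10.13] [1.12 0.47 1.23] 0.0708 6.98
[-0.2748, -1.4553, 0.1971] yaw 0.1351
```

View pics/s2.png

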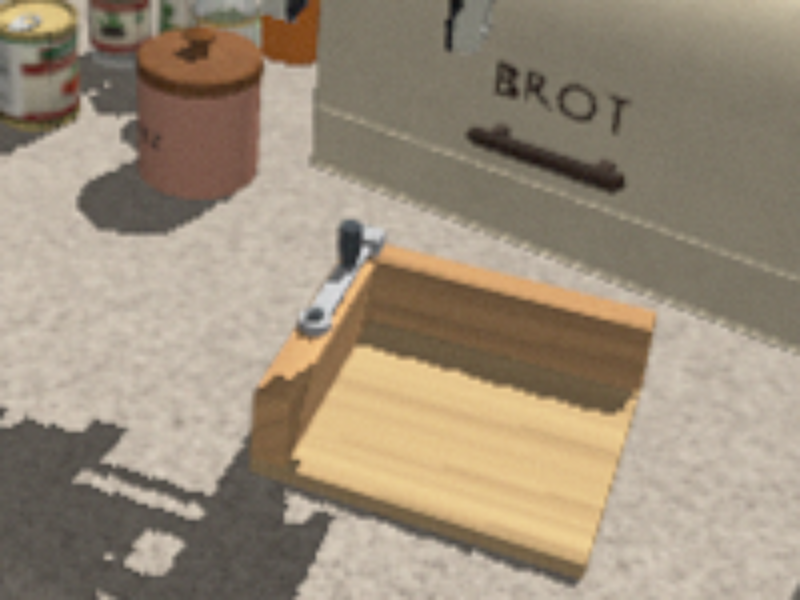

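The latch arm now lies along the side wall with its end in the catch, knob near (350,240). Next is the square.

Request:
step_arm(xyz=[[-0.14,-0.73,0],[-0.14,-0.73,0],[-0.14,-0.73,0],[-0.14,-0.73,0],[-0.14,-0.73,0]], yaw=[0,0,0,0,0], claw=[-1,-1,-1,-1,-1])

```text
time_s: 7.45
tcp_pos: [0.5197, 0.2627, 0.1945]
eef_rot: [-180.0, -0.0, 10.3]
contact_force: [1.3, -0.1, 0.6]
gripper_width: 0.0874
gripper_force: 0.0
```

Request:
step_arm(xyz=[[-0.14,-0.73,0],[-0.14,-0.73,0],[-0.14,-0.73,0],[-0.14,-0.73,0],[-0.14,-0.73,0],[-0.14,-0.73,0],[-0.14,-0.73,0],[-0.14,-0.73,0],[-0.14,-0.73,0]], yaw=[0.135,0.135,0.135,0.135,0.135,0.135,0.135,0.135,0.135], claw=[-1,-1,-1,-1,-1,-1,-1,-1,-1])

```text
time_s: 8.2
tcp_pos: [0.4679, 0.3975, 0.1944]
eef_rot: [180.0, -0.0, -38.3]
contact_force: [0.1, -0.2, 0.2]
gripper_width: 0.0877
gripper_force: 0.0
```

```bash
python3 -c "
from h import *
plan([(.4703,.3975,.1,-38.5),(.4703,.3975,.058,-38.5)])
im,d=cams.capture('scene');a=im[190:270,160:280];cv2.imwrite('pics/s3.png',cv2.resize(a,None,fx=6,fy=6))"
```

```text
now [0.4679 0.3975 0.1944] [179.98  -0.   -38.31] [ 0.07 -0.21  0.21] 0.0877 8.2
[0.0096, -0.0074, 0.4718] yaw 0.0005
[0.0096, -0.0074, 0.6818] yaw 0.0005
```

View pics/s3.png

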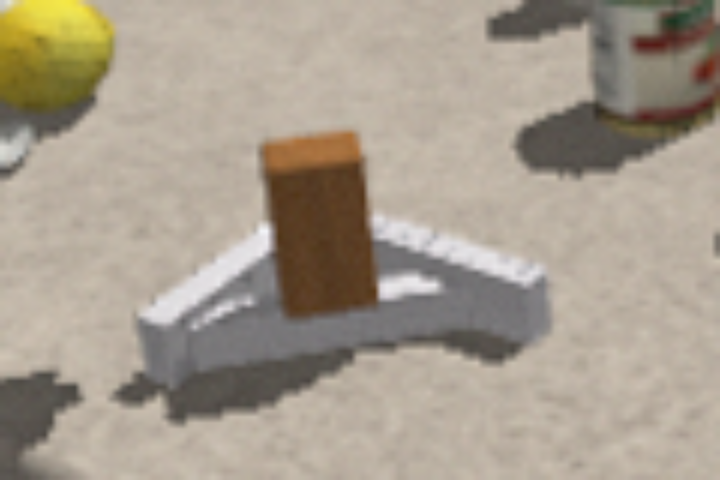

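The square stands undisturbed, with its grip top centred near (313,151) in this crop. I'll descend and grip it.

```bash
python3 -c "
from h import *
print(ray('scene',(160+313.5/6-.5,190+151.5/6-.5),.084))"
```

```text
[0.46959448 0.39647932 0.084     ]
```

Request:
step_arm(xyz=[[0.01,-0.007,0.2],[0.01,-0.007,0.4],[0.01,-0.007,0.55],[0.01,-0.007,0.69],[0.01,-0.007,0.69],[0.01,-0.007,0.69]], yaw=[0,0,0,0,0,0], claw=[-1,-1,-1,-1,-1,-1])

```text
time_s: 8.75
tcp_pos: [0.47, 0.3968, 0.0557]
eef_rot: [179.8, -0.0, -38.4]
contact_force: [0.7, 0.3, 2.0]
gripper_width: 0.088
gripper_force: 0.0
```

Request:
step_arm(xyz=[[0,0,0],[0,0,0],[0,0,0],[0,0,0],[0,0,0],[0,0,0],[0,0,0],[0,0,0],[0,0,0],[0,0,0],[0,0,0],[0,0,0],[0,0,0],[0,0,0],[0,0,0],[0,0,0]], yaw=[0,0,0,0,0,0,0,0,0,0,0,0,0,0,0,0], claw=[1,1,1,1,1,1,1,1,1,1,1,1,1,1,1,1], grip_force=40)

```text
time_s: 10.08
tcp_pos: [0.47, 0.3978, 0.0564]
eef_rot: [180.0, 0.0, -38.5]
contact_force: [0.8, 0.8, -1.8]
gripper_width: 0.0239
gripper_force: 40.0
```

Request:
step_arm(xyz=[[0,0,-0.1],[0,0,-0.25],[0,0,-0.4],[0,0,-0.52],[0,0,-0.52],[0,0,-0.52]], yaw=[0,0,0,0,0,0], claw=[1,1,1,1,1,1])

```text
time_s: 10.58
tcp_pos: [0.4703, 0.3983, 0.162]
eef_rot: [-179.8, 0.0, -38.5]
contact_force: [0.9, -0.4, -2.8]
gripper_width: 0.0237
gripper_force: 40.0
```

```bash
python3 -c "
from h import *
plan([(.5395,.04,.16,-35)])"
```

```text
now [0.4703 0.3983 0.162 ] [-1.7984e+02  3.0000e-02 -3.8490e+01] [ 0.94 -0.44 -2.77] 0.0237 10.58
[1.3856, 1.1869, 0.01] yaw -0.0097
```

Request:
step_arm(xyz=[[0.04,0.035,0],[0.13,0.11,0],[0.26,0.22,0],[0.39,0.33,0],[0.52,0.44,0],[0.65,0.55,0],[0.78,0.67,0],[0.91,0.78,0]], yaw=[0,0,0,0,0,0,0,0], claw=[1,1,1,1,1,1,1,1])

```text
time_s: 11.25
tcp_pos: [0.5141, 0.1597, 0.1589]
eef_rot: [179.8, 0.1, -38.5]
contact_force: [0.8, 0.2, -3.3]
gripper_width: 0.0238
gripper_force: 40.0
```

Request:
step_arm(xyz=[[0.12,0.1,0],[0.24,0.21,0],[0.36,0.31,0],[0.44,0.38,0],[0.475,0.407,0],[0.475,0.407,0],[0.475,0.407,0],[0.475,0.407,0]], yaw=[-0.002,-0.004,-0.006,-0.008,-0.01,-0.01,-0.01,-0.01], claw=[1,1,1,1,1,1,1,1])

```text
time_s: 11.92
tcp_pos: [0.5385, 0.0396, 0.1596]
eef_rot: [179.9, 0.1, -34.9]
contact_force: [-0.3, 0.1, -2.0]
gripper_width: 0.0234
gripper_force: 40.0
```

```bash
python3 -c "
from h import *
plan([(.5395,.04,.068,-35)])
im,d=cams.capture('top');cv2.imwrite('pics/t4.png',cv2.resize(im[180:300,320:440],None,fx=5,fy=5,interpolation=2))"
```

```text
now [0.5385 0.0396 0.1596] [ 1.7992e+02  6.0000e-02 -3.4920e+01] [-0.33  0.11 -1.95] 0.0234 11.92
[0.003, -0.0046, 0.4582] yaw 0.0002
```

View pics/t4.png

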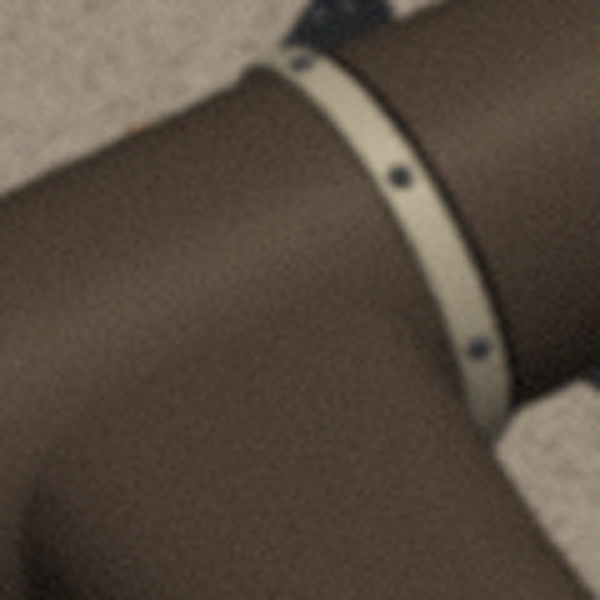

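The arm hides the insert in the top view, so I'll descend using the force reading and check with the scene camera.

Request:
step_arm(xyz=[[0.003,-0.004,0.1],[0.003,-0.004,0.2],[0.003,-0.004,0.3],[0.003,-0.004,0.38],[0.003,-0.004,0.42],[0.003,-0.004,0.44],[0.003,-0.004,0.45],[0.003,-0.004,0.45],[0.003,-0.004,0.45]], yaw=[0,0,0,0,0,0,0,0,0], claw=[1,1,1,1,1,1,1,1,1])

```text
time_s: 12.72
tcp_pos: [0.5407, 0.0403, 0.0714]
eef_rot: [-179.9, -0.0, -34.9]
contact_force: [0.4, -0.3, -2.1]
gripper_width: 0.0238
gripper_force: 40.0
```

```bash
python3 -c "
from h import *
plan([(.5557,.0632,.067,-35)])
im,d=cams.capture('scene');cv2.imwrite('pics/s5.png',cv2.resize(im[190:330,300:450],None,fx=5,fy=4.25,interpolation=2)[:600])"
```

```text
now [0.5407 0.0403 0.0714] [-1.7994e+02 -5.0000e-02 -3.4860e+01] [ 0.43 -0.3  -2.05] 0.0238 12.72
[-0.004, -0.1367, 0.0219] yaw 0.0004
```

View pics/s5.png

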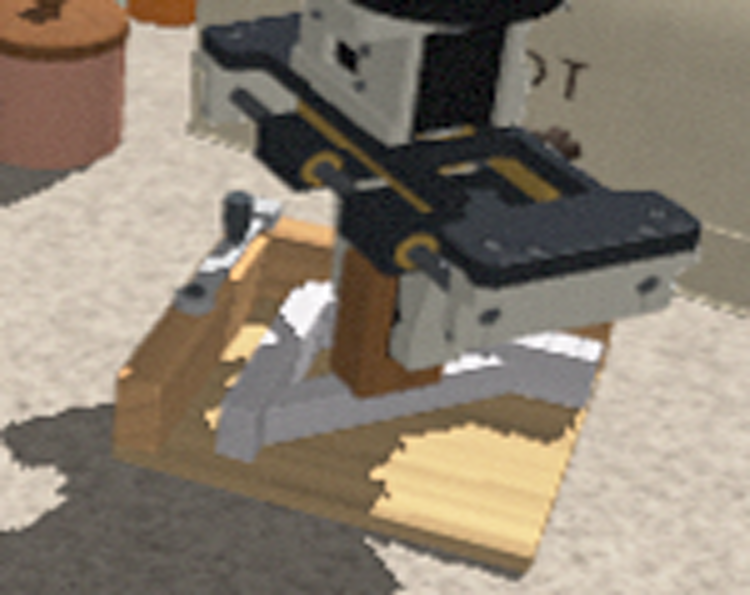

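The square now hangs just above the bottom, inside both walls, with the latch closed. I'll lower it slightly and approach the corner.

Request:
step_arm(xyz=[[0,0,0.01],[0,0,0.02],[0,-0.02,0.022],[0,-0.04,0.022],[0,-0.06,0.022],[0,-0.08,0.022],[0,-0.1,0.022],[0,-0.11,0.022],[0,-0.115,0.022],[0,-0.115,0.022]], yaw=[0,0,0,0,0,0,0,0,0,0], claw=[1,1,1,1,1,1,1,1,1,1])

```text
time_s: 13.6
tcp_pos: [0.5534, 0.0591, 0.0661]
eef_rot: [180.0, 0.0, -34.9]
contact_force: [0.3, -0.4, -2.0]
gripper_width: 0.0239
gripper_force: 40.0
```

Request:
step_arm(xyz=[[0,-0.005,0],[0,-0.01,0],[0,-0.015,0],[0,-0.015,0],[0,-0.015,0]], yaw=[0,0,0,0,0], claw=[1,1,1,1,1])

```text
time_s: 14.02
tcp_pos: [0.555, 0.0613, 0.0662]
eef_rot: [-180.0, 0.0, -34.9]
contact_force: [0.1, -0.4, -2.9]
gripper_width: 0.0237
gripper_force: 40.0
```

Request:
step_arm(xyz=[[0,-0.005,0],[0,-0.01,0],[0,-0.01,0],[0,-0.01,0]], yaw=[0,0,0,0], claw=[1,1,1,1])

```text
time_s: 14.35
tcp_pos: [0.5562, 0.063, 0.0662]
eef_rot: [-180.0, 0.0, -34.9]
contact_force: [-0.1, -0.5, -2.0]
gripper_width: 0.0234
gripper_force: 40.0
```

Request:
step_arm(xyz=[[0,-0.005,0],[0,-0.005,0],[0,-0.005,0]], yaw=[0,0,0], claw=[1,1,1])

```text
time_s: 14.6
tcp_pos: [0.5567, 0.0637, 0.0661]
eef_rot: [180.0, 0.0, -34.9]
contact_force: [0.2, -0.4, -2.0]
gripper_width: 0.0237
gripper_force: 40.0
```

```bash
cat >> h.py <<'E'
def f(y=10):
    s=status.get_state();a=np.radians(y);c,q=np.cos(a),np.sin(a);F=s["contact_force"];M=s["moment"]
    print("insert F",np.round([c*F[0]+q*F[1],-q*F[0]+c*F[1],F[2]],2),"M",np.round(M,3),s["tcp_pos"].round(4),s["eef_rot"].round(2),round(s["time_s"],2))
E
python3 -c "
from h import *
f()"
```

```text
insert F [ 0.14 -0.45 -2.05] M [-0.077 -0.03   0.029] [0.5567 0.0637 0.0661] [179.99   0.   -34.89] 14.6
```

Request:
step_arm(xyz=[[0,-0.005,0],[0,-0.005,0],[0,-0.005,0]], yaw=[0,0,0], claw=[1,1,1])

```text
time_s: 14.85
tcp_pos: [0.5568, 0.0639, 0.066]
eef_rot: [179.9, 0.0, -34.9]
contact_force: [-1.3, -4.7, -1.1]
gripper_width: 0.0232
gripper_force: 40.0
```

Request:
step_arm(xyz=[[0,-0.005,0],[0,-0.005,0],[0,-0.005,0]], yaw=[0,0,0], claw=[1,1,1])

```text
time_s: 15.1
tcp_pos: [0.557, 0.064, 0.066]
eef_rot: [179.8, 0.0, -34.9]
contact_force: [-1.3, -8.7, 1.1]
gripper_width: 0.024
gripper_force: 40.0
```

```bash
python3 -c "
from h import *
f()"
```

```text
insert F [-2.83 -8.29  1.05] M [-3.217  0.452 -0.045] [0.557 0.064 0.066] [ 1.7985e+02  4.0000e-02 -3.4910e+01] 15.1
```

Request:
step_arm(xyz=[[0.0035,-0.0035,0],[0.0035,-0.0035,0],[0.0035,-0.0035,0]], yaw=[0,0,0], claw=[1,1,1])

```text
time_s: 15.35
tcp_pos: [0.5576, 0.0641, 0.0658]
eef_rot: [179.8, 0.1, -34.9]
contact_force: [-1.6, -8.3, -0.1]
gripper_width: 0.024
gripper_force: 40.0
```

```bash
python3 -c "
from h import *
f()"
```

```text
insert F [-2.99 -7.87 -0.09] M [-3.105  0.681 -0.199] [0.5576 0.0641 0.0658] [ 1.7983e+02  6.0000e-02 -3.4920e+01] 15.35
```

Request:
step_arm(xyz=[[0.0035,-0.0035,0],[0.0035,-0.0035,0],[0.0035,-0.0035,0]], yaw=[0,0,0], claw=[1,1,1])

```text
time_s: 15.6
tcp_pos: [0.5578, 0.0642, 0.0656]
eef_rot: [179.8, 0.1, -35.0]
contact_force: [-3.8, -7.3, 0.6]
gripper_width: 0.0235
gripper_force: 40.0
```

```bash
python3 -c "
from h import *
f()"
```

```text
insert F [-5.01 -6.49  0.6 ] M [-2.824  1.585 -0.199] [0.5578 0.0642 0.0656] [ 1.7977e+02  1.2000e-01 -3.4950e+01] 15.6
```

Request:
step_arm(xyz=[[0.0035,-0.0035,0],[0.0035,-0.0035,0],[0.0035,-0.0035,0]], yaw=[0,0,0], claw=[1,1,1])

```text
time_s: 15.85
tcp_pos: [0.5578, 0.0641, 0.0656]
eef_rot: [179.7, 0.2, -35.0]
contact_force: [-7.2, -6.7, 4.3]
gripper_width: 0.0237
gripper_force: 40.0
```

```bash
python3 -c "
from h import *
f()"
```

```text
insert F [-8.21 -5.31  4.3 ] M [-2.497  2.758 -0.172] [0.5578 0.0641 0.0656] [179.71   0.18 -34.96] 15.85
```

Request:
step_arm(xyz=[[-0.001,-0.005,0],[-0.001,-0.005,0],[-0.001,-0.005,0],[-0.001,-0.005,0]], yaw=[0,0,0,0], claw=[1,1,1,1])

```text
time_s: 16.18
tcp_pos: [0.5578, 0.0642, 0.0656]
eef_rot: [179.6, 0.2, -35.0]
contact_force: [-7.9, -11.2, 4.9]
gripper_width: 0.0237
gripper_force: 40.0
```

```bash
python3 -c "
from h import *
f()
im,d=cams.capture('scene');np.savez('s6.npz',im=im,d=d);cv2.imwrite('pics/s6.png',cv2.resize(im[200:320,310:440],None,fx=5,fy=5,interpolation=2))"
```

```text
insert F [-9.68 -9.67  4.9 ] M [-3.878  2.823 -0.182] [0.5578 0.0642 0.0656] [179.63   0.19 -34.98] 16.18
```

View pics/s6.png

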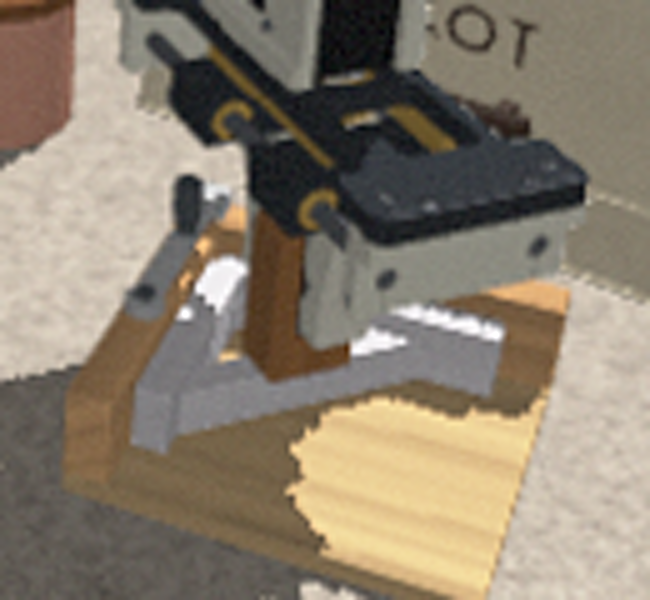

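The square sits in the corner at (180,320), against both walls, with about 10 N into each. The small yaw moment means the faces lie flat. I'll hold for a second and confirm.

Request:
step_arm(xyz=[[0,0,-0.001],[0,0,-0.001],[0,0,-0.001],[0,0,-0.001],[0,0,-0.001],[0,0,-0.001],[0,0,-0.001],[0,0,-0.001],[0,0,-0.001],[0,0,-0.001],[0,0,-0.001],[0,0,-0.001]], yaw=[0,0,0,0,0,0,0,0,0,0,0,0], claw=[1,1,1,1,1,1,1,1,1,1,1,1])

```text
time_s: 17.23
tcp_pos: [0.5578, 0.0642, 0.0656]
eef_rot: [179.6, 0.2, -35.0]
contact_force: [-7.4, -11.0, 3.9]
gripper_width: 0.0239
gripper_force: 40.0
```

```bash
python3 -c "
from h import *
f()
F=status.get_state()['contact_force'];a=np.radians(10)
x=np.cos(a)*F[0]+np.sin(a)*F[1];y=-np.sin(a)*F[0]+np.cos(a)*F[1]
if 6<-x<13 and 6<-y<13:
    from plant import job;print(job.close_job())
"
```

```text
insert F [-9.19 -9.55  3.93] M [-3.872  2.56  -0.202] [0.5578 0.0642 0.0656] [179.63   0.19 -34.98] 17.23
the job is handed in; nothing more can be done
None
```

The latch is shut in its catch and the square is held flat in the inside corner with about 9 N into each wall; I handed the job in at 17.2 s, with no verdict shown.

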